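# Show the order on the jewellery bench

### The job

Show the packer what this order needs: point straight down at the pendant with the blue stone, fingertips about two centimetres above it, and hold still there for two seconds; then point in the same way at the tub of copper beads for two seconds; then press the yellow button fully down, let it go, and move clear. Do not touch or shift any pendant or tub, and do not lower the fingertips over any of the other pendants or tubs.

Things in the scene. Friction and masses are not known exactly. Their poses are not given: they have to be found in the camera images.
- pendant_blue: loose pendant with a blue domed stone in a round copper rim, lying flat on the black display board, stone up: rim 38 mm across, stone 29 mm across, a small copper loop at its +x side reaching 36 mm from the centre; origin at the centre of its underside, z up, top of the stone 12 mm above the origin. The blue, red and green pendants lie in a row, about 68 mm apart, in any order.
- pendant_red: loose pendant with a red domed stone in a round copper rim, lying flat on the black display board, stone up: rim 38 mm across, stone 29 mm across, a small copper loop at its +x side reaching 36 mm from the centre; origin at the centre of its underside, z up, top of the stone 12 mm above the origin. The blue, red and green pendants lie in a row, about 68 mm apart, in any order.
- pendant_green: loose pendant with a green domed stone in a round copper rim, lying flat on the black display board, stone up: rim 38 mm across, stone 29 mm across, a small copper loop at its +x side reaching 36 mm from the centre; origin at the centre of its underside, z up, top of the stone 12 mm above the origin. The blue, red and green pendants lie in a row, about 68 mm apart, in any order.
- tub_copper: loose round white plastic tub of copper-coloured beads under a clear snap lid, standing on the grey rack: 50 mm across, 32 mm high; origin at the centre of its underside, z up. The copper, white and black bead tubs stand in a row, about 64 mm apart, in any order.
- tub_white: loose round white plastic tub of white beads under a clear snap lid, standing on the grey rack: 50 mm across, 32 mm high; origin at the centre of its underside, z up. The copper, white and black bead tubs stand in a row, about 64 mm apart, in any order.
- tub_black: loose round white plastic tub of black beads under a clear snap lid, standing on the grey rack: 50 mm across, 32 mm high; origin at the centre of its underside, z up. The copper, white and black bead tubs stand in a row, about 64 mm apart, in any order.
- board: fixed flat black display board that carries the pendants, 220 x 100 x 8 mm (x, y, z), origin at the centre of its underside; the row of pendants runs along its x axis
- rack: fixed flat grey rack plate that carries the tubs, 210 x 85 x 6 mm (x, y, z), origin at the centre of its underside; the row of tubs runs along its x axis
- confirm_top (a point): centre of the top face of the round yellow push button, 36 mm across, in a black housing fixed to the bench; z up
- confirm (a joint): travel of the yellow button in m: 0 up, 0.006 fully down; a spring brings it back up, fully down takes about 5 N

How it is judged:
By the outcome, as a careful person would: the job done as asked, in the order asked, and still so for the second after the job is handed in, with the robot touching nothing.
It also fails if it takes over 48 s, if anything falls off the work surface, if the arm or the gripper's body presses on something with over 40 N, if the wrist force passes 120 N, or if a joint passes its speed limit or range.

### The arm

A 6-joint arm with a two-finger parallel gripper is mounted at the origin on the work surface. World frame = base frame: x ahead of the robot, y to its left, z up, the work surface at z = 0. Lengths are in m, angles in rad, forces in N, time in s.
With the tool pointing down it reaches from about 0.3 to 0.75 m from the base axis. Payload 8.5 kg.
Tool frame: the origin (TCP) lies between the finger pads, 19 mm behind the fingertips; this is the grasp point; z points along the fingers, y is the direction in which the jaws open and shut (so a half turn about z gives the same grasp; the last joint's range is limited). The gripper opens to 88 mm and grips with 3 to 60 N. Pads are 18 mm wide; open, the fingers measure 123 mm over their backs; the gripper's body (75 mm by 187 mm) begins 45 mm behind the grasp point.
Start: joints at [1.033, 0.381, 1.297, -0, 1.464, -0.215], TCP at [0.174, 0.522, 0.257] pointing down, gripper open.
Joint ranges: [-3.11, 3.11], [-0.89, 2.33], [0.22, 2.48], [-1.42, 4.56], [0.17, 2.85], [-2.88, 2.88]. Speed limits (rad/s): [2.39, 2.39, 3.14, 3.14, 3.14, 3.14].

### API

Orientations are given as a rotation vector (axis times angle).
In Python, from station import ctrl gives the robot as it stands. The module is installed in compiled form; this text tells all that it offers.
- The arm moves only by the shell command python3 -m jog 'ROWS'. ROWS is a JSON object of lists of equal length, an entry for each row: "claw": the finger opening in mm, from 0 to 88.1; "xyz": the shift along the tool's x, y, z in units of 25 mm (1.0 is 25 mm), a list of three; "twist": the turn, a rotation vector about the tool's x, y, z in units of 6 degrees (1.0 is 6 degrees), a list of three. In form: {"claw": [claw, ...], "xyz": [[dx, dy, dz], ...], "twist": [[ax, ay, az], ...]}. A call has 1 to 12 rows; each row shifts and turns the commanded pose from where the row before left it, along the tool's axes as they then stand; what a row does not reach is not made up. A row lasts 1/8 s, in which the tool goes at most 62.5 mm and 10.7 degrees, less where a joint would pass 70% of its speed; a pose out of reach is approached as far as the arm can. A call is refused whole if a number of a shift passes 1 or a number of a turn 1, either way. A call with a gripper value outside its range is refused whole. The fingers move at their own pace and stop on an object; the grip force is fixed at half the most. Time passes only in rows, so rows that do not move let the fingers close. It gives the time, the measured TCP pose, the force and the opening at its end, in the units of the state.
- ctrl.get_obs(): the state, without advancing time (a new reading comes with each control period).
- ctrl.read_camera(name): name is "side" or "top"; returns the picture (480x640x3 uint8, red, green, blue); there is no depth.
- ctrl.camera_params(name): a dict with "mtx" (3x3 intrinsics, pixels), "pose" (4x4, takes a point from camera to world coordinates). Camera axes: x right, y down, z forward; pixel columns grow to the right and rows downward; lengths in m; the calibration is good to about 2 mm. A picture is of the moment at which its call begins. camera_params takes no time and is no camera call.
- ctrl.hand_in(): hands the job in, once; it reports no verdict.
The state is a dict: "time": time; "joint_positions": joint angles; "qd": joint speeds; "joint_efforts": joint torques, N m; "tool_pos": TCP position; "eef_rot": TCP orientation; "contact_force": force on the tool from outside, world axes, zero at the start; "torque": the same for the moment, N m; "opening": finger opening in m.
Only numpy, scipy, OpenCV 4.12 (cv2) and the standard library are available. Lean on these libraries where they do the work, as an engineer would, in place of code of your own. Each camera call takes 0.05 s, during which the arm holds its last target. There are 200 camera calls.

## Working session

There is one attempt and no reset: what is moved stays moved. The work goes in short steps, Python scripts to look and compute and a shell command to move; the robot and the scene stay as the last step left them, time stands still between calls to the robot, and variables do not carry over. Pictures are saved under pics/ and viewed, about 8 in all and at most 12, crops included, and the job is handed in when it is done.

```bash
mkdir -p pics
python3 - <<'E'
from station import ctrl
import cv2
for n in("top","side"):
    cv2.imwrite(f"pics/{n}0.png",ctrl.read_camera(n)[:,:,::-1]); p=ctrl.camera_params(n); print(n,p["mtx"],p["pose"])
o=ctrl.get_obs();print(o["time"],o["tool_pos"],o["eef_rot"],o["contact_force"],o["opening"])
E
```

```text
top [[472.76344286   0.         312.1133814 ]
 [  0.         472.76344286 237.43031629]
 [  0.           0.           1.        ]] [[ 8.09230007e-03 -9.78182761e-01  2.07588535e-01  3.39343178e-01]
 [-9.99951689e-01 -6.75749326e-03  7.13837930e-03 -6.02785973e-04]
 [-5.57986145e-03 -2.07636272e-01 -9.78190188e-01  8.64949289e-01]
 [ 0.00000000e+00  0.00000000e+00  0.00000000e+00  1.00000000e+00]]
side [[474.88867693   0.         327.80330965]
 [  0.         474.88867693 244.48048079]
 [  0.           0.           1.        ]] [[ 0.98844186 -0.111296    0.10293635  0.45154739]
 [-0.15121815 -0.67563558  0.72156055 -0.54434286]
 [-0.01075934 -0.7287865  -0.68465646  0.54131255]
 [ 0.          0.          0.          1.        ]]
0.1 [0.17437669 0.52141524 0.25692211] [-5.04771702e-01 -3.10032357e+00  1.77387273e-03] [ 0.82637851 -0.30702309 -0.2090423 ] 0.08779909739444129
```

View pics/top0.png

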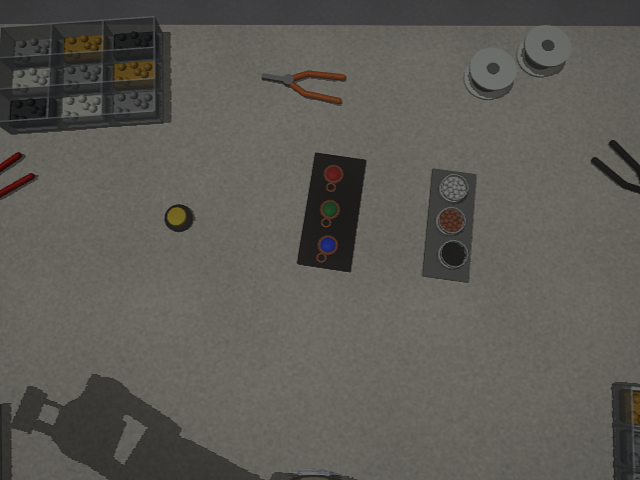

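View pics/side0.png

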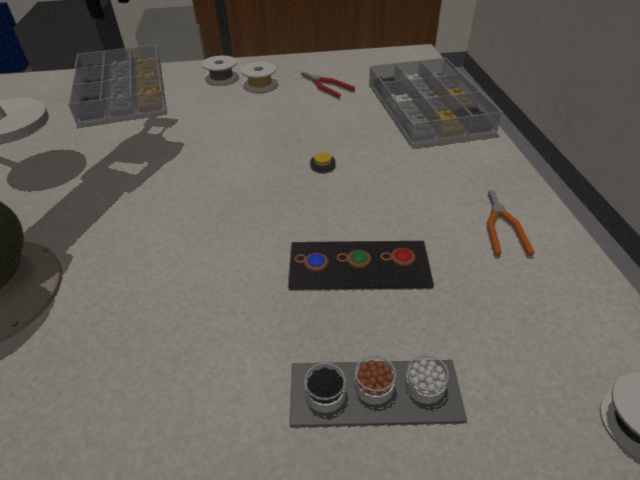

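The top view has the blue pendant at about (328,245), the copper tub at (451,221) and the button at (177,216). In the side view they are at about (316,261), (375,377) and (322,158). I'll enlarge all six for accurate pixels.

Run:
```python
import cv2,numpy as np
rows=[]
for n,c in(("top",[(328,245),(451,221),(177,216)]),("side",[(316,261),(375,377),(322,158)])):
    I=cv2.imread(f"pics/{n}0.png")
    rows.append(np.hstack([cv2.resize(I[v-24:v+24,u-24:u+24],(264,264),interpolation=cv2.INTER_CUBIC) for u,v in c]))
cv2.imwrite("pics/crop.png",np.vstack(rows))
```

```text
(no output)
```

View pics/crop.png

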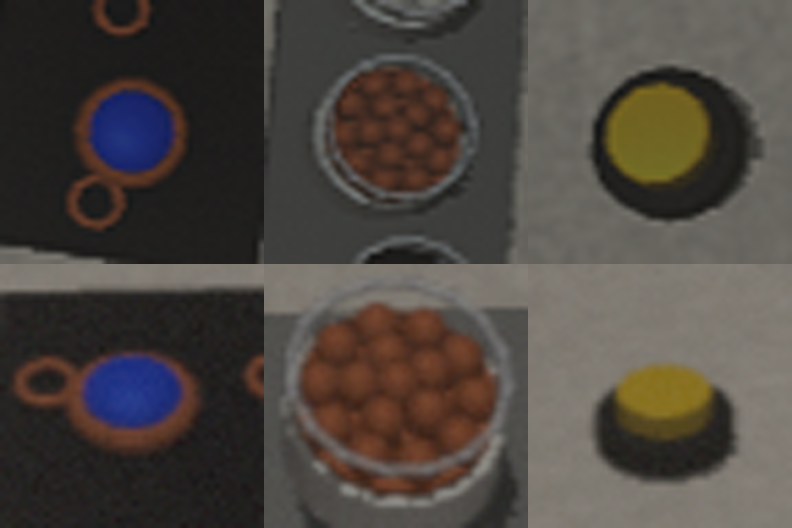

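```bash
cat > geo.py <<'E'
from station import ctrl
import numpy as np, cv2
C={n:ctrl.camera_params(n) for n in("top","side")}
def tri(a,b):
    P=[C[n]["mtx"]@np.linalg.inv(C[n]["pose"])[:3] for n in("top","side")]
    X=cv2.triangulatePoints(P[0],P[1],np.array(a,float),np.array(b,float)).ravel(); return X[:3]/X[3]
def plane(n,u,z):
    p=C[n]["pose"]; d=p[:3,:3]@np.linalg.inv(C[n]["mtx"])@[*u,1]; return p[:3,3]+d*(z-p[2,3])/d[2]
E
python3 - <<'E'
from geo import *
from scipy.spatial.transform import Rotation as R
np.set_printoptions(precision=4,suppress=True)
for k,a,b,z in(("blue",(327.6,245.),(316.2,261.6),.013),("copper",(451.8,219.6),(375.4,374),.038),("button",(176.5,216),(322.6,157.3),.028)):
    print(k,tri(a,b),plane("top",a,z),plane("side",b,z))
for n in("green","red"):pass
print("green",plane("top",(330,210),.015),"red",plane("top",(333.5,174.5),.015),"white",plane("top",(454,188),.038),"black",plane("top",(453,253),.038))
print(R.from_rotvec(ctrl.get_obs()["eef_rot"]).as_matrix())
E
```

```text
blue [ 0.5067 -0.0229  0.0125] [ 0.5061 -0.0229  0.013 ] [ 0.5071 -0.0233  0.013 ]
copper [ 0.5497 -0.2462  0.0363] [ 0.5494 -0.2457  0.038 ] [ 0.5492 -0.2472  0.038 ]
button [0.5576 0.2563 0.0208] [0.5553 0.2541 0.028 ] [0.5564 0.2453 0.028 ]
green [ 0.5721 -0.0273  0.015 ] red [ 0.6416 -0.0339  0.015 ] white [ 0.6089 -0.2528  0.038 ] black [ 0.4883 -0.2446  0.038 ]
[[-0.9484  0.3172 -0.0006]
 [ 0.3172  0.9484 -0.001 ]
 [ 0.0003 -0.0012 -1.    ]]
```

```bash
python3 -m jog '{"claw":[0,0,0,0],"xyz":[[0,0,0.5],[0,0,0.5],[0,0,0.5],[0,0,0.5]],"twist":[[0,0,-0.77],[0,0,-0.77],[0,0,-0.77],[0,0,-0.77]]}'
```

```text
time: 0.6
tool_pos: [0.1744, 0.5214, 0.2067]
eef_rot: [0.004, -3.141, 0.001]
contact_force: [-0.4, -0.0, -0.4]
opening: 0.0501
```

```bash
python3 -m jog '{"claw":[0,0,0,0,0,0,0,0,0,0,0,0],"xyz":[[-0.55,-0.9,0],[-0.55,-0.9,0],[-0.55,-0.9,0],[-0.55,-0.9,0],[-0.55,-0.9,0],[-0.55,-0.9,0],[-0.55,-0.9,0],[-0.55,-0.9,0],[-0.55,-0.9,0],[-0.55,-0.9,0],[-0.55,-0.9,0],[-0.55,-0.9,0]],"twist":[[0,0,0],[0,0,0],[0,0,0],[0,0,0],[0,0,0],[0,0,0],[0,0,0],[0,0,0],[0,0,0],[0,0,0],[0,0,0],[0,0,0]]}'
python3 -m jog '{"claw":[0,0,0,0,0,0,0,0,0,0,0,0],"xyz":[[-0.55,-0.9,0],[-0.55,-0.9,0],[-0.55,-0.9,0],[-0.55,-0.9,0],[-0.55,-0.9,0],[-0.55,-0.9,0],[-0.55,-0.9,0],[-0.55,-0.9,0],[-0.55,-0.9,0],[-0.55,-0.9,0],[-0.55,-0.9,0],[0,0,0]],"twist":[[0,0,0],[0,0,0],[0,0,0],[0,0,0],[0,0,0],[0,0,0],[0,0,0],[0,0,0],[0,0,0],[0,0,0],[0,0,0],[0,0,0]]}'
```

```text
time: 2.1
tool_pos: [0.3396, 0.2507, 0.2073]
eef_rot: [-0.0, -3.141, 0.0]
contact_force: [0.5, 0.1, 0.2]
opening: 0.0003
time: 3.6
tool_pos: [0.491, 0.003, 0.207]
eef_rot: [-0.003, -3.141, -0.0]
contact_force: [-0.7, -0.5, -0.2]
opening: 0.0
```

```bash
python3 -m jog '{"claw":[0,0,0,0,0,0,0,0,0,0],"xyz":[[-0.32,-0.52,0],[-0.31,-0.52,0],[0,0,0.8],[0,0,0.8],[0,0,0.8],[0,0,0.8],[0,0,0.8],[0,0,0.6],[0,0,0.4],[0,0,0]],"twist":[[0,0,0],[0,0,0],[0,0,0],[0,0,0],[0,0,0],[0,0,0],[0,0,0],[0,0,0],[0,0,0],[0,0,0]]}'
python3 - <<'E'
from geo import *
t=ctrl.read_camera("side")[:,:,::-1]
cv2.imwrite("pics/c2.png",cv2.resize(t[170:300,240:400],None,fx=4,fy=4,interpolation=cv2.INTER_CUBIC))
o=ctrl.get_obs();P=o["tool_pos"]+[0,0,-.019]
p=np.linalg.inv(C["side"]["pose"])@[*P,1]; q=C["side"]["mtx"]@p[:3]; q=q/q[2]; print(P,q,(q[:2]-[240,170])*4)
E
```

```text
time: 4.85
tool_pos: [0.5063, -0.0221, 0.0821]
eef_rot: [-0.0, -3.141, -0.0]
contact_force: [-0.2, -0.6, -0.2]
opening: 0.0004
[ 0.50652911 -0.02215103  0.06357583] [314.76647962 237.27718056   1.        ] [299.06591847 269.10872223]
```

View pics/c2.png

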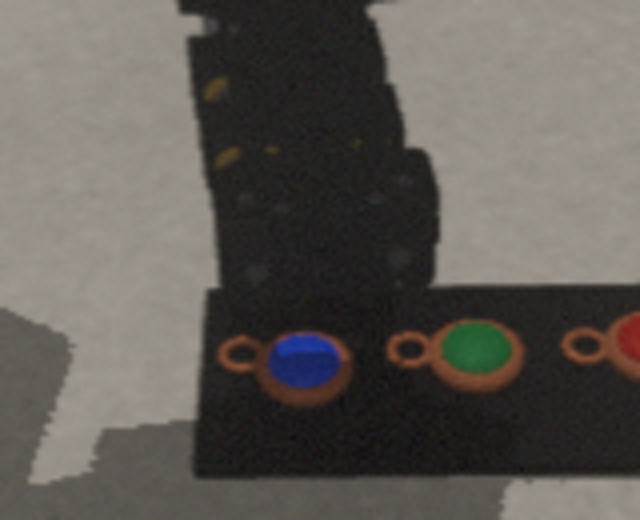

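The gripper is over the blue stone only, at crop (305,290), but its black fingertips blend into the board. I'll finish the descent and check with brightened contrast, which also counts as hold time.

```bash
python3 -m jog '{"claw":[0,0,0,0],"xyz":[[0,-0.03,0.5],[0,0,0.4],[0,0,0],[0,0,0]],"twist":[[0,0,0],[0,0,0],[0,0,0],[0,0,0]]}'
python3 - <<'E'
from geo import *
a=[]
o=ctrl.get_obs();P=o["tool_pos"]+[0,0,-.019]
for n,(u,v) in(("side",(316,250)),("top",(325,240))):
    t=ctrl.read_camera(n)[v-40:v+40,u-40:u+40,::-1]
    t=cv2.LUT(t,(255*(np.arange(256)/255)**.45).astype(np.uint8)); a.append(cv2.resize(t,(400,400),interpolation=cv2.INTER_CUBIC))
    p=np.linalg.inv(C[n]["pose"])@[*P,1]; q=C[n]["mtx"]@p[:3]; q=q/q[2]; print(n,P,(q[:2]-[u-40,v-40])*5)
cv2.imwrite("pics/c3.png",np.hstack(a))
E
```

```text
time: 5.4
tool_pos: [0.5064, -0.0228, 0.06]
eef_rot: [0.0, 3.142, 0.0]
contact_force: [-0.7, 0.5, 0.8]
opening: 0.0005
side [ 0.50638982 -0.02276482  0.04100548] [195.83034014 192.44779993]
top [ 0.50638982 -0.02276482  0.04100548] [214.62470968 209.16786255]
```

View pics/c3.png

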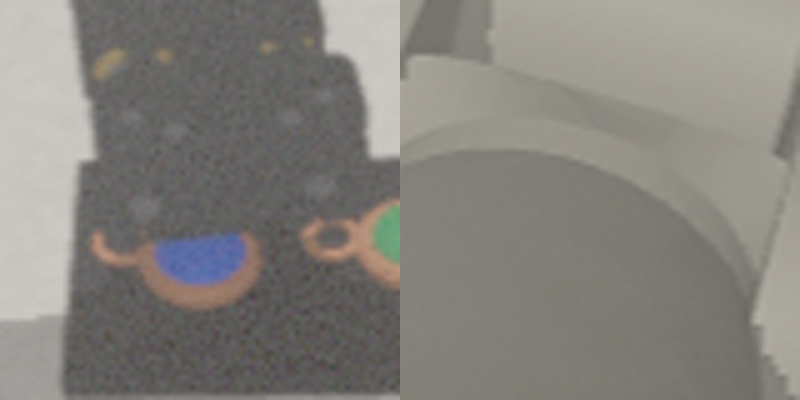

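The near-side tip edge is at crop v≈235. A 2 cm gap predicts about 231 (tip centre 192 plus 39 for the half-width), and the tip is centred on the stone, so I'll hold here.

```bash
Z='' ; python3 -m jog '{"claw":[0,0,0,0,0,0,0,0,0,0,0,0],"xyz":[[0,0,0],[0,0,0],[0,0,0],[0,0,0],[0,0,0],[0,0,0],[0,0,0],[0,0,0],[0,0,0],[0,0,0],[0,0,0],[0,0,0]],"twist":[[0,0,0],[0,0,0],[0,0,0],[0,0,0],[0,0,0],[0,0,0],[0,0,0],[0,0,0],[0,0,0],[0,0,0],[0,0,0],[0,0,0]]}'
python3 -m jog '{"claw":[0,0,0,0,0,0,0,0],"xyz":[[0,0,0],[0,0,0],[0,0,0],[0,0,0],[0,0,0],[0,0,0],[0,0,0],[0,0,0]],"twist":[[0,0,0],[0,0,0],[0,0,0],[0,0,0],[0,0,0],[0,0,0],[0,0,0],[0,0,0]]}'
python3 -m jog '{"claw":[0,0,0,0,0,0],"xyz":[[0,0,-0.5],[0,0,-0.9],[0,0,-0.9],[0,0,-0.9],[0,0,-0.9],[0,0,-0.9]],"twist":[[0,0,0],[0,0,0],[0,0,0],[0,0,0],[0,0,0],[0,0,0]]}'
python3 -m jog '{"claw":[0,0,0,0,0,0,0,0,0,0,0],"xyz":[[-0.17,-0.9,0],[-0.17,-0.9,0],[-0.17,-0.9,0],[-0.17,-0.9,0],[-0.17,-0.9,0],[-0.17,-0.9,0],[-0.17,-0.9,0],[-0.17,-0.9,0],[-0.17,-0.9,0],[-0.17,-0.8,0],[0,0,0]],"twist":[[0,0,0],[0,0,0],[0,0,0],[0,0,0],[0,0,0],[0,0,0],[0,0,0],[0,0,0],[0,0,0],[0,0,0],[0,0,0]]}'
```

```text
time: 7.0
tool_pos: [0.5063, -0.0228, 0.06]
eef_rot: [0.0, 3.142, -0.0]
contact_force: [0.6, -0.5, -0.2]
opening: 0.0005
time: 8.0
tool_pos: [0.5063, -0.0227, 0.0599]
eef_rot: [-0.0, -3.142, -0.0]
contact_force: [0.1, 0.0, -0.2]
opening: 0.0004
time: 8.75
tool_pos: [0.5062, -0.0227, 0.1866]
eef_rot: [0.0, 3.141, -0.0]
contact_force: [1.4, 0.4, -0.3]
opening: 0.0003
time: 10.12
tool_pos: [0.5489, -0.2466, 0.1846]
eef_rot: [-0.003, -3.142, -0.0]
contact_force: [0.8, -0.3, -0.1]
opening: 0.0004
```

```bash
python3 -m jog '{"claw":[0,0,0,0,0,0,0,0],"xyz":[[0,0,0.8],[0,0,0.8],[0,0,0.8],[0,0,0.8],[0,0,0.6],[0,0,0.46],[0,0,0],[0,0,0]],"twist":[[0,0,0],[0,0,0],[0,0,0],[0,0,0],[0,0,0],[0,0,0],[0,0,0],[0,0,0]]}'
python3 - <<'E'
from geo import *
P=ctrl.get_obs()["tool_pos"]+[0,0,-.019]; n="side";u,v=375,365
t=ctrl.read_camera(n)[v-60:v+60,u-60:u+60,::-1]
t=cv2.LUT(t,(255*(np.arange(256)/255)**.5).astype(np.uint8)); cv2.imwrite("pics/c4.png",cv2.resize(t,(600,600),interpolation=cv2.INTER_CUBIC))
for d in(0,-.0175):
    p=np.linalg.inv(C[n]["pose"])@[*(P+[0,d,0]),1]; q=C[n]["mtx"]@p[:3]; q=q/q[2]; print(P,(q[:2]-[u-60,v-60])*5)
E
```

```text
time: 11.12
tool_pos: [0.549, -0.2454, 0.079]
eef_rot: [0.0, 3.141, -0.001]
contact_force: [1.0, 0.4, 0.0]
opening: 0.0001
[ 0.54904422 -0.24542937  0.06003732] [304.98547829 287.3021372 ]
[ 0.54904422 -0.24542937  0.06003732] [322.17365175 352.77080967]
```

View pics/c4.png

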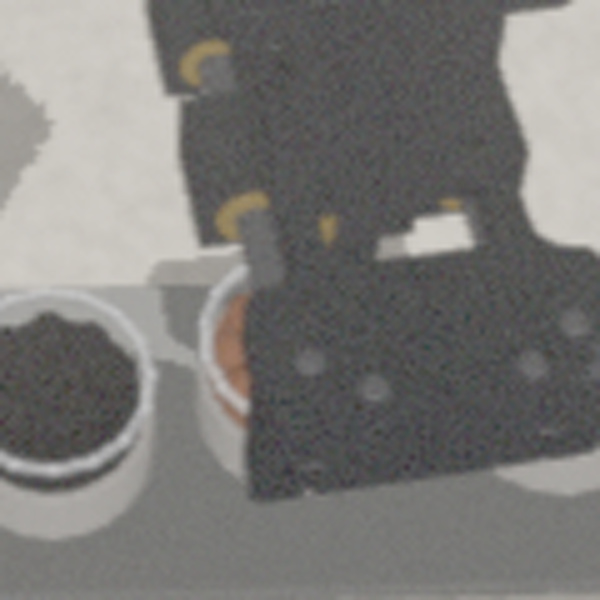

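The view shows the gripper over the copper tub only. The body's near end hides the fingertips, but it is well above the tubs, and the pose gives a 2.2 cm gap centred within 1–2 mm. I'll trim 2 mm, hold, then go up and across to the button.

```bash
python3 -m jog '{"claw":[0,0,0,0,0,0,0,0,0,0,0,0],"xyz":[[0,-0.03,0.07],[0,0,0],[0,0,0],[0,0,0],[0,0,0],[0,0,0],[0,0,0],[0,0,0],[0,0,0],[0,0,0],[0,0,0],[0,0,0]],"twist":[[0,0,0],[0,0,0],[0,0,0],[0,0,0],[0,0,0],[0,0,0],[0,0,0],[0,0,0],[0,0,0],[0,0,0],[0,0,0],[0,0,0]]}'
python3 -m jog '{"claw":[0,0,0,0,0,0,0,0,0,0],"xyz":[[0,0,0],[0,0,0],[0,0,0],[0,0,0],[0,0,0],[0,0,0],[0,0,0],[0,0,0],[0,0,0],[0,0,0]],"twist":[[0,0,0],[0,0,0],[0,0,0],[0,0,0],[0,0,0],[0,0,0],[0,0,0],[0,0,0],[0,0,0],[0,0,0]]}'
python3 -m jog '{"claw":[0,0,0,0,0,0],"xyz":[[0,0,-0.5],[0,0,-0.9],[0,0,-0.9],[0,0,-0.9],[0,0,-0.9],[0,0,-0.9]],"twist":[[0,0,0],[0,0,0],[0,0,0],[0,0,0],[0,0,0],[0,0,0]]}'
python3 -m jog '{"claw":[0,0,0,0,0,0,0,0,0,0,0],"xyz":[[0,0.9,0],[0,0.9,0],[0,0.9,0],[0,0.9,0],[0,0.9,0],[0,0.9,0],[0,0.9,0],[0,0.9,0],[0,0.9,0],[0,0.9,0],[0,0.9,0]],"twist":[[0,0,0],[0,0,0],[0,0,0],[0,0,0],[0,0,0],[0,0,0],[0,0,0],[0,0,0],[0,0,0],[0,0,0],[0,0,0]]}'
python3 -m jog '{"claw":[0,0,0,0,0,0,0,0,0,0,0,0],"xyz":[[0,0.9,0],[0,0.9,0],[0,0.9,0],[0,0.9,0],[0,0.9,0],[0,0.9,0],[0,0.9,0],[0,0.9,0],[0,0.9,0],[0,0.9,0],[-0.2,0.9,0],[0,0,0]],"twist":[[0,0,0],[0,0,0],[0,0,0],[0,0,0],[0,0,0],[0,0,0],[0,0,0],[0,0,0],[0,0,0],[0,0,0],[0,0,0],[0,0,0]]}'
```

```text
time: 12.68
tool_pos: [0.5488, -0.246, 0.0767]
eef_rot: [-0.0, -3.142, 0.0]
contact_force: [0.0, -0.9, -0.3]
opening: 0.0002
time: 13.92
tool_pos: [0.5488, -0.246, 0.0767]
eef_rot: [-0.0, -3.142, 0.0]
contact_force: [-0.2, -0.2, -0.0]
opening: 0.0005
time: 14.68
tool_pos: [0.5487, -0.246, 0.2035]
eef_rot: [0.0, 3.141, -0.001]
contact_force: [0.2, -0.7, 0.5]
opening: 0.001
time: 16.05
tool_pos: [0.5487, 0.003, 0.2017]
eef_rot: [0.0, 3.142, -0.0]
contact_force: [0.3, -0.4, -0.1]
opening: 0.0004
time: 17.55
tool_pos: [0.5534, 0.2505, 0.2014]
eef_rot: [0.003, -3.141, -0.0]
contact_force: [0.1, -0.0, -0.6]
opening: 0.0002
```

```bash
python3 -m jog '{"claw":[0,0,0,0,0,0,0,0,0],"xyz":[[-0.17,0.22,0],[0,0,0.9],[0,0,0.9],[0,0,0.9],[0,0,0.9],[0,0,0.9],[0,0,0.9],[0,0,0.55],[0,0,0]],"twist":[[0,0,0],[0,0,0],[0,0,0],[0,0,0],[0,0,0],[0,0,0],[0,0,0],[0,0,0],[0,0,0]]}'
python3 -m jog '{"claw":[0,0,0,0],"xyz":[[0,0,0.12],[0,0,0.12],[0,0,0.12],[0,0,0]],"twist":[[0,0,0],[0,0,0],[0,0,0],[0,0,0]]}'
python3 - <<'E'
from geo import *
n="side";u,v=322,150
t=ctrl.read_camera(n)[v-40:v+40,u-40:u+40,::-1]
t=cv2.LUT(t,(255*(np.arange(256)/255)**.5).astype(np.uint8)); cv2.imwrite("pics/c5.png",cv2.resize(t,(600,600),interpolation=cv2.INTER_CUBIC))
E
```

```text
time: 18.68
tool_pos: [0.558, 0.2541, 0.0524]
eef_rot: [-0.001, -3.14, 0.001]
contact_force: [-0.4, -0.6, 0.3]
opening: 0.0002
time: 19.18
tool_pos: [0.5581, 0.2544, 0.0439]
eef_rot: [-0.0, -3.141, 0.0]
contact_force: [-0.2, 0.3, 0.3]
opening: 0.0005
```

View pics/c5.png

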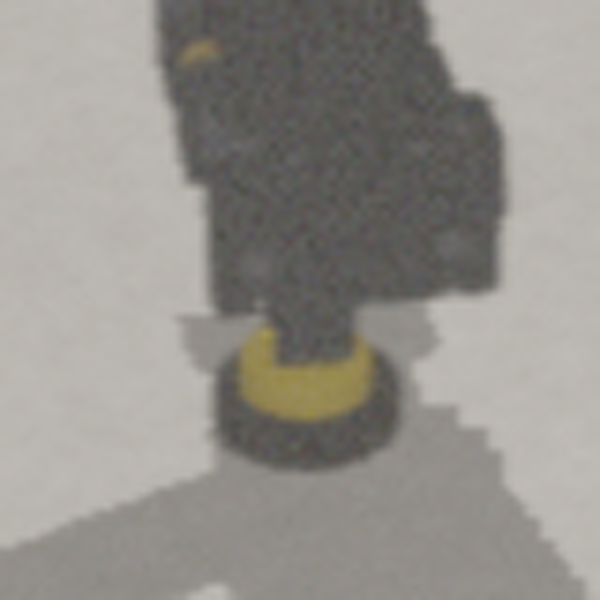

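The fingertips sit centred on the yellow cap, at crop (312,362), with no contact yet. I'll press in small steps and watch the force.

```bash
for i in 1; do python3 -m jog '{"claw":[0,0,0],"xyz":[[0,0.05,0.08],[0,0,0.08],[0,0,0]],"twist":[[0,0,0],[0,0,0],[0,0,0]]}'; python3 -m jog '{"claw":[0,0],"xyz":[[0,0,0.08],[0,0,0]],"twist":[[0,0,0],[0,0,0]]}'; python3 -m jog '{"claw":[0,0],"xyz":[[0,0,0.08],[0,0,0]],"twist":[[0,0,0],[0,0,0]]}';  done
```

```text
time: 19.6
tool_pos: [0.5582, 0.2559, 0.04]
eef_rot: [0.0, 3.141, 0.001]
contact_force: [0.4, 2.1, 2.3]
opening: 0.0006
time: 19.85
tool_pos: [0.5582, 0.2559, 0.038]
eef_rot: [0.0, 3.141, 0.001]
contact_force: [-0.5, 1.5, 2.3]
opening: 0.0003
time: 20.1
tool_pos: [0.5582, 0.2559, 0.036]
eef_rot: [0.0, 3.141, 0.0]
contact_force: [-1.4, 2.3, 4.7]
opening: 0.0005
```

```bash
python3 -m jog '{"claw":[0,0],"xyz":[[0,0,0.05],[0,0,0]],"twist":[[0,0,0],[0,0,0]]}'; python3 -m jog '{"claw":[0,0],"xyz":[[0,0,0.03],[0,0,0]],"twist":[[0,0,0],[0,0,0]]}'
```

```text
time: 20.35
tool_pos: [0.5582, 0.2559, 0.0351]
eef_rot: [0.0, 3.141, 0.0]
contact_force: [-2.0, 3.0, 6.8]
opening: 0.0003
time: 20.6
tool_pos: [0.5583, 0.2559, 0.035]
eef_rot: [0.0, 3.141, 0.0]
contact_force: [-3.4, 1.0, 12.7]
opening: 0.0005
```

The tool stopped at z=0.035 while the force jumped to 12.7 N, so the button is on its end stop. I'll release and move clear.

```bash
python3 -m jog '{"claw":[0,0],"xyz":[[0,0,0.03],[0,0,0]],"twist":[[0,0,0],[0,0,0]]}'
python3 -m jog '{"claw":[0,0,0,0,0,0,0,0,0,0,0,0],"xyz":[[0,0,-0.3],[0,0,-0.6],[0,0,-0.9],[0,0,-0.9],[0,0,-0.9],[0,0,-0.9],[0,0,-0.9],[0.8,0.8,0],[0.8,0.8,0],[0.8,0.8,0],[0.8,0.8,0],[0,0,0]],"twist":[[0,0,0],[0,0,0],[0,0,0],[0,0,0],[0,0,0],[0,0,0],[0,0,0],[0,0,0],[0,0,0],[0,0,0],[0,0,0],[0,0,0]]}'
python3 -m jog '{"claw":[0,0,0,0],"xyz":[[0,0,0],[0,0,0],[0,0,0],[0,0,0]],"twist":[[0,0,0],[0,0,0],[0,0,0],[0,0,0]]}'
python3 - <<'E'
from geo import *
cv2.imwrite("pics/end.png",ctrl.read_camera("side")[:,:,::-1])
d=cv2.absdiff(cv2.imread("pics/end.png"),cv2.imread("pics/side0.png")).max(2)
print("change board/rack/button:",[(int((r>40).sum())) for r in(d[235:295,285:435],d[350:430,285:470],d[145:175,305:340])])
E
```

```text
time: 20.85
tool_pos: [0.5583, 0.2559, 0.0349]
eef_rot: [0.0, 3.14, 0.001]
contact_force: [-5.6, 0.7, 18.3]
opening: 0.0003
time: 22.35
tool_pos: [0.4771, 0.3364, 0.1685]
eef_rot: [0.003, -3.141, 0.001]
contact_force: [-0.6, 0.4, -0.4]
opening: 0.0006
time: 22.85
tool_pos: [0.4784, 0.3355, 0.1681]
eef_rot: [-0.001, -3.142, 0.0]
contact_force: [0.1, 0.2, -0.1]
opening: 0.0002
change board/rack/button: [0, 0, 65]
```

View pics/end.png

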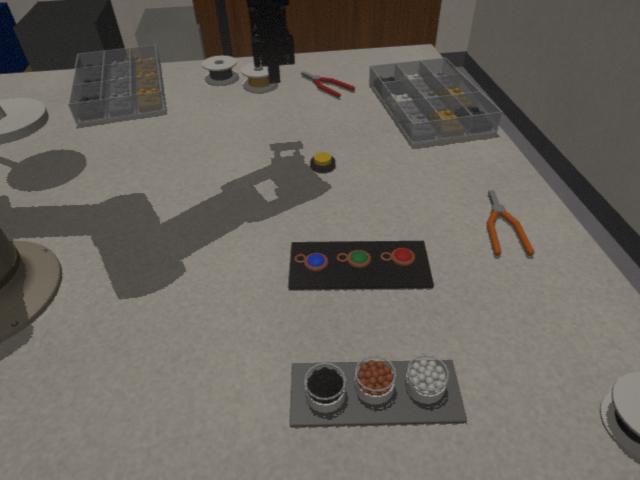

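The button is back up at (322,158); the pixel change near it is the arm's shadow. The pendants and tubs have not moved, and the arm is clear.

```bash
python3 -c "
from station import ctrl
print(ctrl.hand_in())"
```

```text
the job is handed in; nothing more can be done
None
```

I pointed at the blue pendant, then the copper-bead tub, then pressed and released the yellow button, moved clear and handed in at about 23 s.

- **Blue pendant:** the closed fingertips were about 2.1 cm above the stone, held still for about 2.8 s. The side camera agreed with that height to within 1–2 mm.
- **Copper tub:** the fingertips were about 2.0 cm above the lid, held still for about 2.7 s. The gripper body hid the fingertips in the picture, so this height comes from the measured tool pose only.
- **Button:** contact came at about tool z = 0.042. The tool stopped at 0.035 while the force rose to 18 N, so the button was on its end stop. The last picture shows it back up.
- **Last checks:** the pixel comparison showed no change on the board or the rack. The 65 changed pixels at the button look like the arm's shadow. The contact force was about zero with the arm clear, and no check failed.

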